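# Press the caps on PCR tube strips: rack in, five lever clicks, hold

## Task

Set the small rack of capped tube strips on the guide rail of the cap press and slide it in under the press until it snaps home in its detent. Then bring the press's ratchet lever down from its rest by five clicks - not a sixth, which would crack the tubes - and keep holding it at the fifth: it springs back up if let go, and the caps must stay under pressure, so finish while still holding the lever with the gripper. Leave the other loose things on the bench where they are.

Things in the scene. Friction and masses are not known exactly. Their poses are not given: they have to be found in the camera images.
- press: Grey-painted bench cap press, fixed to the bench. Origin on the bench under its ram axis; z up, +y the way the rack slides in, +x the lever's side. Base plate 16 mm thick, 88 mm wide in front. On its middle line a steel guide rail, 16 mm wide, 12.5 mm high, round-topped, from y = -200 to +50 mm. Under the head hangs the sprung pressure pad, 46 x 88 mm, underside 64.5 mm above the bench at rest.
- press_head (a point): Top front edge of the press's head, in its middle, 165 mm above the bench; axes as the press. The head is 80 mm wide and reaches from y = -30 to +122 mm, 103 to 165 mm high, on a column at y = 80 to 122 mm. The lever stands beside it at x = 57 to 67 mm and is the highest part: 295 mm at rest.
- rail_front (a point): Point on the base plate's top (16 mm above the bench) on the rail's middle line, 140 mm in front (-y) of press_home; axes as the press. A good place to set the rack's middle down on the rail, clear of head and lever, before pushing it in along +y.
- press_home (a point): Where the middle of the rack's underside lies when home: on the base plate under the ram, 16 mm above the bench; axes as the press. Two ball plungers at the sides catch the rack's notches there; the end stop comes 1.5 mm farther on. Pushing in takes 1 to 4 N, then 4 to 10 N past the plungers, from about 25 mm short of home, then it drops into the notches and stops hard.
- rack_center (a point): Middle of the block of the small grey rack with three strips of eight white capped tubes, loose, 0.2 kg, 18 mm above its underside; z up, +y its leading end, which goes in first. Block 52 mm wide (x), 92 long (y), 34 high; caps stand to 43 mm until pressed. Grip it across the 52 mm. A groove below, 19 wide, 14 deep, takes the rail; it then rests on the base plate. Home: 18 mm above press_home.
- rack_tab (a point): Middle of the outer (trailing) face of the rack's upright pull tab, 108 mm from rack_center towards the rack's -y and 15 mm higher; axes as the rack. The tab is 40 mm wide, 8 mm thick and stands from 17 to 49 mm above the rack's underside, on a flat stem 14 mm wide. Push the rack in here along +y; with the rack home there is still room for a gripper in front of the head.
- caps (a joint): How far the caps are pushed onto the tubes: 0 = standing 3 mm proud, 0.003 m = fully on. Needs about 6 N in all.
- lever (a joint): Angle of the ratchet lever below rest (rad): 0 at rest, held up there by a spring, 1.05 rad above level and leaning to the press's -y; grows as it comes down towards -y; stop 1.15. A pawl clicks into the next tooth gap every 8 degrees (0.1396 rad): 1st click seated at 0.140, 5th at 0.698, 6th at 0.838, crests half-way. It does not lock: let go, it springs up.
- lever_grip (a point): Middle of the lever's black handle, a rod 20 mm thick and 90 mm long, parallel to the press's x, 170 mm from lever_pivot; free all round but for the lever's arm 45 mm inwards. Pinch it from above or push it down, along its arc about lever_pivot: 24 mm per click. The push rises to 7 to 10 N and falls to about 3 to 6 N at each click; the pad meets the caps at the second click.
- lever_pivot (a point): Point of the lever's turning axis abreast of lever_grip, 135 mm above the bench. The axis is parallel to the press's x; axes as the press.
- tip_box: bystander: blue box of yellow pipette tips, 80 x 118 x 52 mm, loose
- tube_block: bystander: flat grey 96-hole tube block without tubes or tab, 84 x 126 x 28 mm, loose
- bottle: bystander: glass reagent bottle, 56 mm in diameter, 110 mm high, loose
- calculator: bystander: black pocket calculator, 74 x 135 x 14 mm, loose
- pipette: bystander: pipette lying on the bench, about 230 mm long, 28 mm high, loose
- marker: bystander: white marker pen lying on the bench, 15 mm thick, 130 mm long, loose

How it is judged:
By the outcome, as a careful person would: the job done as asked, in the order asked, and still so for the second after the job is handed in, while the arm keeps its last pose, push and grip.
It also fails if it takes over 72 s, if anything falls off the work surface, if the arm or the gripper's body presses on something with over 40 N, if the wrist force passes 120 N, or if a joint passes its speed limit or range.

## Robot

A 7-joint arm with a two-finger parallel gripper is mounted at the origin on the work surface. World frame = base frame: x ahead of the robot, y to its left, z up, the work surface at z = 0. Lengths are in m, angles in rad, forces in N, time in s.
With the tool pointing down it reaches from about 0.4 to 0.85 m from the base axis. Payload 10.4 kg.
Tool frame: the origin (TCP) lies at the very end of the fingers, on their centre line; the grasp point (between the pads) lies 19 mm behind it; z points along the fingers, x is the direction in which the jaws open and shut, and the axes are right-handed (so a half turn about z gives the same grasp; the last joint's range is limited). The gripper opens to 85 mm and grips with 20 to 120 N. Pads are 22 mm wide; open, the fingers measure 114 mm over their backs; the gripper's body (76 mm by 85 mm) begins 54 mm behind the grasp point. The pads swing forward as they close: fully open they stand 13 mm farther back than shut.
Start: joints at [-1.35, 0.332, -0.065, 1.46, 0.022, 1.35, -0.088], TCP at [0.151, 0.607, 0.231] pointing down, gripper open.
Joint ranges: [-2.6, 2.6], [-0.5, 2.12], [-1.47, 1.34], [0.16, 2.42], [-1.27, 4.41], [0.06, 2.06], [-2.6, 2.6]. Speed limits (rad/s): [2.22, 2.22, 2.79, 2.79, 3.14, 3.14, 3.14].

## Interface

Orientations are given as [roll, pitch, yaw] about the fixed x, y, z axes, in that order (R = Rz(yaw) Ry(pitch) Rx(roll)).
In Python, from plant import monitor, capture, ctrl gives the robot as it stands.
- The arm moves only by the shell command python3 -m crank 'ROWS' [FORCE]. ROWS is JSON, a list of rows, each a list of 7 numbers: the shift along the tool's x, y, z each as a share of 2 cm, from -1 to 1, then the turn, a rotation vector about the tool's x, y, z each as a share of 90 degrees, from -1 to 1, then the opening, from 0 (shut) to 1 (fully open). A call has 1 to 5 rows; each row shifts and turns the pose as measured when the row begins, along the tool's axes as they then stand; what a row does not reach is not made up. A row lasts 1/12 s, in which the tool goes at most 41.7 mm and 7.16 degrees, less where a joint would pass 70% of its speed; a pose out of reach is approached as far as the arm can. A call with a number of a shift or a turn outside -1 to 1 is refused whole. A call with a gripper value outside its range is refused whole. The fingers move at their own pace and stop on an object; FORCE is the grip in N (left out, the last holds). Time passes only in rows, so rows that do not move let the fingers close. It gives the time, the measured TCP pose, the force and the opening at its end, in the units of the state.
- monitor.get_state(): the state, without advancing time (a new reading comes with each control period).
- capture(name): name is "scene" or "side" or "wrist"; returns a dict with "img" (384x512x3 uint8, red, green, blue), "range_z" (384x512 float32, m along the optical axis (not along the pixel's ray), 0 where there is no reading), "fx", "fy", "cx", "cy" (pixels), "origin" and "attitude" of the camera in the world. Camera axes: x right, y down, z forward; pixel columns grow to the right and rows downward; lengths in m; the calibration is good to about 2 mm. A picture is of the moment at which its call begins.
- ctrl.close_job(): hands the job in, once; it reports no verdict.
The state is a dict: "t": time; "joints": joint angles; "qd": joint speeds; "tau": joint torques, N m; "tcp_pos": TCP position; "tcp_rot": TCP orientation; "ft_force": force on the tool from outside, world axes, zero at the start; "moment": the same for the moment, N m; "width": opening from 0.0 (shut) to 1.0 (fully open).
Only numpy, scipy, OpenCV 4.12 (cv2) and the standard library are available. Lean on these libraries where they do the work, as an engineer would, in place of code of your own. Each camera call takes 0.05 s, during which the arm holds its last target. There are 200 camera calls.

## Working session

There is one attempt and no reset: what is moved stays moved. The work goes in short steps, Python scripts to look and compute and a shell command to move; the robot and the scene stay as the last step left them, time stands still between calls to the robot, and variables do not carry over. Pictures are saved under pics/ and viewed, about 8 in all and at most 12, crops included, and the job is handed in when it is done.

```bash
ls; mkdir -p pics
python3 - <<'E'
from plant import monitor,capture
import cv2,numpy as np
s=monitor.get_state();print({k:np.round(v,3).tolist() for k,v in s.items()})
for n in("scene","side"):
    c=capture(n);np.savez(f"pics/{n}0.npz",**c)
    cv2.imwrite(f"pics/{n}0.png",cv2.resize(c["img"][:,:,::-1],(800,600),interpolation=cv2.INTER_CUBIC))
    print(n,c["fx"],c["cx"],c["cy"],c["origin"],c["attitude"])
E
```

```text
pics
{'t': 0.0, 'joints': [-1.35, 0.333, -0.065, 1.461, 0.022, 1.35, -0.088], 'qd': [-0.001, -0.0, -0.001, -0.0, 0.001, -0.001, 0.0], 'tau': [-0.0, -62.544, 0.049, -39.161, 0.016, 0.01, -0.0], 'tcp_pos': [0.151, 0.606, 0.231], 'tcp_rot': [3.142, 0.001, 1.327], 'ft_force': [-0.222, -0.343, -0.015], 'moment': [0.015, -0.025, 0.051], 'width': 1.006}
scene 436.44055227890954 251.0826644653603 188.03471077331767 [1.2063757  0.82933572 1.06541456] [-2.26368293e+00  1.57628102e-03  2.50892301e+00]
side 407.1488319063647 259.4930314946248 194.70219533746072 [-0.03366384 -1.09567363  1.06070586] [-2.17890395e+00 -2.00367251e-03 -5.09335482e-01]
```

View pics/scene0.png

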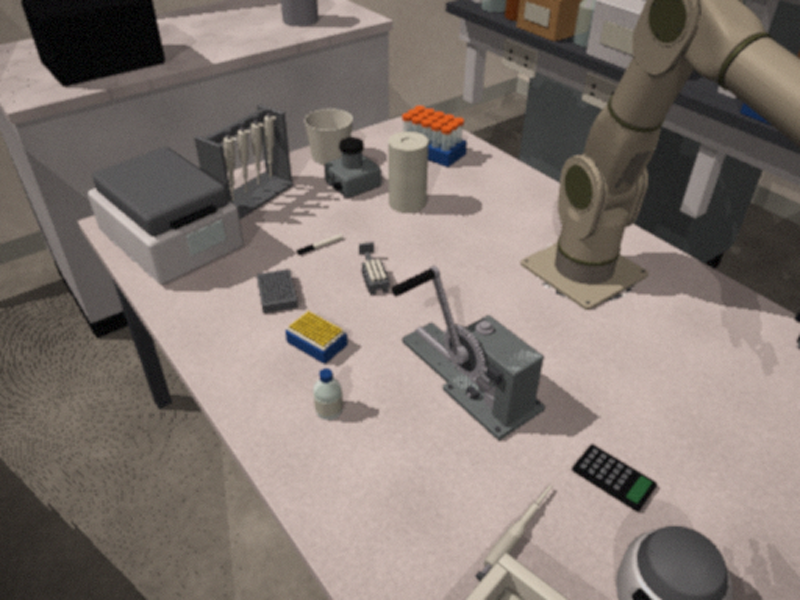

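View pics/side0.png

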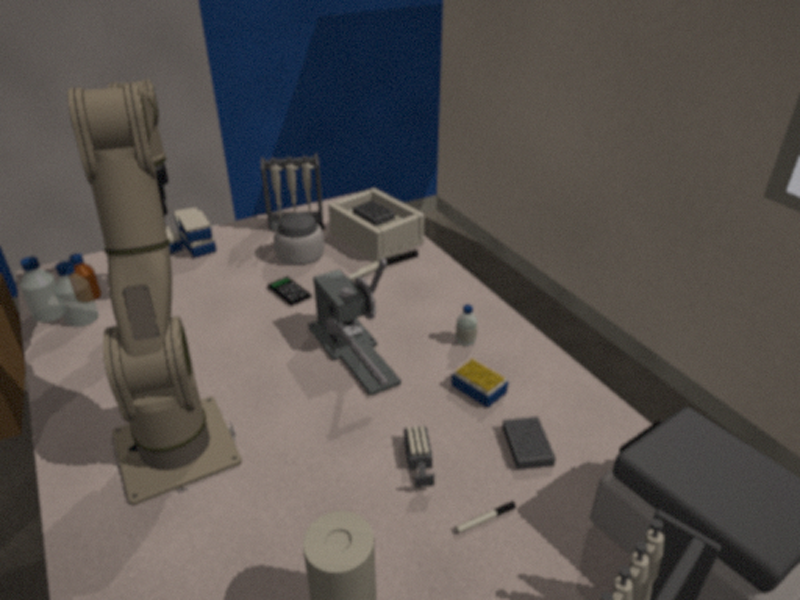

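The scene picture shows the rack at (375,272) with its tab at (366,247), and the press head at (500,345) with the rail running to (410,335) and the lever handle at (413,281). In the side picture the rack is at (418,450), its tab at (422,478), and the rail front at (380,385).

```bash
cat > h.py <<'E'
import numpy as np,cv2
from scipy.spatial.transform import Rotation as R
def cloud(c):
    z=c["range_z"];v,u=np.mgrid[:z.shape[0],:z.shape[1]]
    P=np.stack([(u-c["cx"])/c["fx"]*z,(v-c["cy"])/c["fy"]*z,z],-1)
    W=P@R.from_euler("xyz",c["attitude"]).as_matrix().T+c["origin"]
    W[z==0]=np.nan
    return W
def rect(Q):
    (c,s,a)=cv2.minAreaRect((Q[:,:2]*1000).astype(np.float32));return np.round(c,1),np.round(s,1),round(a,1)
E
python3 - <<'E'
from h import *
imgs=[]
for n in("scene","side"):
    c=dict(np.load(f"pics/{n}0.npz"));W=cloud(c)
    pts={"scene":[(375,272),(366,247),(500,345),(413,281),(410,340)],"side":[(418,450),(422,478),(338,285),(380,268),(380,385)]}[n]
    for p in pts:
        u,v=int(p[0]/1.5625),int(p[1]/1.5625);print(n,p,np.round(W[v,u],3))
    u,v=[int(k/1.5625) for k in pts[0]];r0=W[v,u];u,v=[int(k/1.5625) for k in pts[2]];h0=W[v,u]
    Q=W.reshape(-1,3);Q=Q[np.isfinite(Q[:,0])]
    near=lambda p,r:np.hypot(*(Q[:,:2]-p[:2]).T)<r
    q=Q[near(r0,.13)&(Q[:,2]>.012)&(Q[:,2]<.1)];print("rack",len(q),rect(q))
    q=Q[near(r0,.13)&(Q[:,2]>.028)&(Q[:,2]<.1)];print("racktop",len(q),rect(q),q[:,2].max())
    q=Q[near(h0,.12)&(abs(Q[:,2]-.165)<.004)];print("head",len(q),rect(q))
    b=Q[near(r0,.2)];print("bench z",np.median(b[:,2]))
    # top view 2.0 mm... zbuffer
    T=np.zeros((500,700,3),np.uint8);C=c["img"][:,:,::-1].reshape(-1,3)[np.isfinite(W.reshape(-1,3)[:,0])]
    o=np.argsort(Q[:,2]);xy=np.c_[(Q[o,0]-.2)/.0012,(Q[o,1]+.45)/.0012].astype(int)
    k=(xy[:,0]>=0)&(xy[:,0]<498)&(xy[:,1]>=0)&(xy[:,1]<698)&(Q[o,2]<.4)
    for d in(0,1,2):
        for e in(0,1,2):
            T[np.clip(xy[k,0]+d,0,499),np.clip(xy[k,1]+e,0,699)]=C[o][k]
    imgs.append(T[::-1,::-1])
cv2.imwrite("pics/top.png",cv2.resize(np.vstack(imgs),(560,800))[:, :] if 0 else cv2.resize(np.hstack(imgs),(800,286)) )
cv2.imwrite("pics/topS.png",imgs[0]);cv2.imwrite("pics/topD.png",imgs[1])
E
```

```text
scene (375, 272) [ 0.463 -0.258  0.042]
scene (366, 247) [ 0.422 -0.358  0.042]
scene (500, 345) [0.488 0.194 0.163]
scene (413, 281) [0.602 0.065 0.29 ]
scene (410, 340) [ 0.52  -0.046  0.011]
rack 361 (array([ 446.3, -293.1]), array([162. ,  51.4]), 67.2)
racktop 261 (array([ 445.9, -293.3]), array([156.6,  50.9]), 67.2) 0.05022488963787608
head 832 (array([499.4, 185. ]), array([106.9, 170.3]), 1.2)
bench z -0.0009242967815203951
side (418, 450) [ 0.44  -0.302  0.044]
side (422, 478) [ 0.412 -0.369  0.046]
side (338, 285) [0.485 0.188 0.167]
side (380, 268) [0.544 0.061 0.269]
side (380, 385) [ 0.478 -0.055  0.017]
rack 514 (array([ 444.9, -301.3]), array([159.9,  51.6]), 67.5)
racktop 403 (array([ 445.2, -301.4]), array([159.9,  51.3]), 67.6) 0.0532951654075593
head 383 (array([497.4, 178.5]), array([106.9, 172.7]), 1.1)
bench z -4.923363573505757e-05
```

```bash
python3 -m crank '[[-0.5,0,-1,0,0,0.01,1],[-1,0,-1,0,0,0.021,1],[-1,0,-1,0,0,0.021,1],[-1,0,-1,0,0,0.021,1],[-1,0,-1,0,0,0.021,1]]' && python3 -m crank '[[-1,0,-1,0,0,0.021,1],[-1,0,-1,0,0,0.021,1],[-1,0,-1,0,0,0.021,1],[-1,0,-1,0,0,0.021,1],[-1,0,-1,0,0,0.021,1]]'
```

```text
t: 0.52
tcp_pos: [0.1236, 0.5166, 0.3253]
tcp_rot: [3.138, 0.017, 1.174]
ft_force: [-0.3, 0.6, 0.7]
width: 1.001
t: 0.93
tcp_pos: [0.0777, 0.4229, 0.4301]
tcp_rot: [3.133, 0.019, 0.998]
ft_force: [1.0, 0.1, 0.3]
width: 0.995
```

View pics/topS.png

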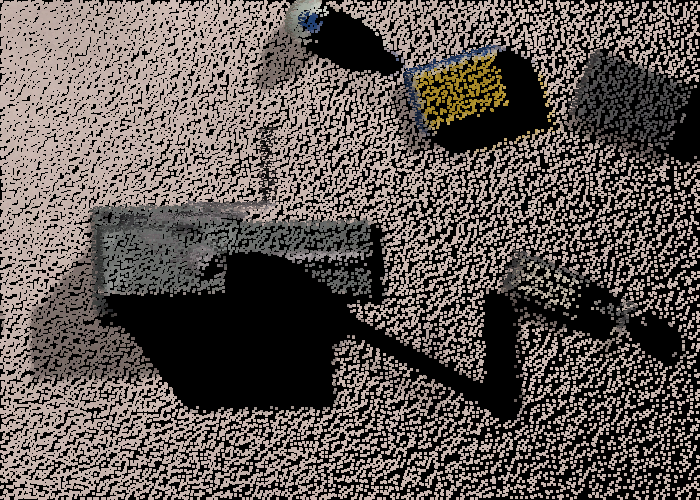

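The top view shows the press along world y (yaw near 0, head on the left and rail to the right) and the rack at about (575,290), tab to the right. My first move went radially inward, so tool x is radial and tool y is the tangential one.

```bash
for i in 1; do :; done; python3 -m crank '[[0.45,1,0,0,0,0.027,1],[0.45,1,0,0,0,0.027,1],[0.45,1,0,0,0,0.027,1],[0.45,1,0,0,0,0.027,1],[0.45,1,0,0,0,0.027,1]]' && python3 -m crank '[[0.45,1,0,0,0,0.027,1],[0.45,1,0,0,0,0.027,1],[0.45,1,0,0,0,0.027,1],[0.45,1,0,0,0,0.027,1],[0.45,1,0,0,0,0.027,1]]' && python3 -m crank '[[0.45,1,0,0,0,0.027,1],[0.45,1,0,0,0,0.027,1],[0.45,1,0,0,0,0.027,1],[0.45,1,0,0,0,0.027,1],[0.45,1,0,0,0,0.027,1]]' && python3 -m crank '[[0.45,1,0,0,0,0.027,1],[0.45,1,0,0,0,0.027,1],[0.45,1,0,0,0,0.027,1],[0.45,1,0,0,0,0.027,1],[0.45,1,0,0,0,0.027,1]]'
```

```text
t: 1.35
tcp_pos: [0.1842, 0.3954, 0.4347]
tcp_rot: [3.134, 0.011, 0.784]
ft_force: [0.6, -0.3, 0.2]
width: 0.997
t: 1.77
tcp_pos: [0.2931, 0.3421, 0.4302]
tcp_rot: [3.127, 0.015, 0.551]
ft_force: [0.3, 0.8, -0.6]
width: 1.0
t: 2.18
tcp_pos: [0.3867, 0.2645, 0.4259]
tcp_rot: [3.117, 0.018, 0.317]
ft_force: [-0.8, -0.2, 0.1]
width: 1.003
t: 2.6
tcp_pos: [0.4597, 0.1673, 0.4228]
tcp_rot: [3.106, 0.018, 0.083]
ft_force: [0.5, -0.3, 0.7]
width: 0.996
```

```bash
python3 -m crank '[[0.2,1,0,0.008,0,0.01,1],[0.2,1,0,0.008,0,0.01,1],[0.2,1,0,0.008,0,0.01,1],[0,1,0,0.004,0,0.01,1],[0,0.5,0,0,0,0,1]]' && python3 -m crank '[[0,0.5,0,0,0,0.01,1],[0,0,0,0,0,0,1]]'
python3 - <<'E'
from plant import capture
from h import *
c=capture("wrist");np.savez("pics/w1.npz",**c);print(c["fx"],c["origin"],c["attitude"])
cv2.imwrite("pics/w1.png",cv2.resize(c["img"][:,:,::-1],(800,600),interpolation=cv2.INTER_CUBIC))
E
```

```text
t: 3.02
tcp_pos: [0.48, 0.0654, 0.4191]
tcp_rot: [-3.141, 0.023, -0.001]
ft_force: [0.5, -0.9, -0.2]
width: 1.005
t: 3.18
tcp_pos: [0.48, 0.0512, 0.4187]
tcp_rot: [3.141, 0.023, -0.023]
ft_force: [-0.6, -0.9, 0.8]
width: 1.0
332.01657304390494 [0.48540191 0.13570955 0.56079517] [ 2.80632435  0.02342989 -0.02315707]
```

View pics/w1.png

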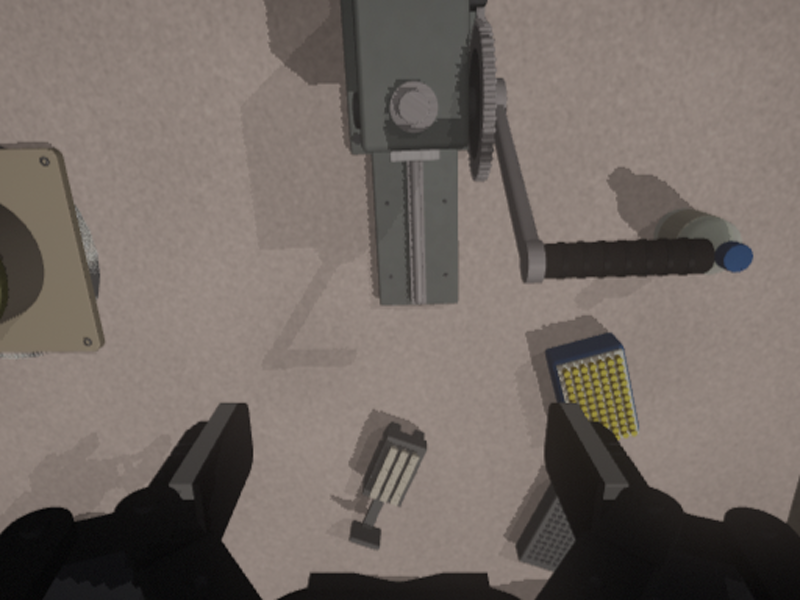

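The wrist view shows the rail running (416,165) to (418,302), base-plate front corners (380,303) and (459,302), the head's front top edge (362,152)–(470,148), the handle from (545,260) to (712,256), and the rack front (388,425)/(427,437) with its tab at (366,533).

```bash
cat >> h.py <<'E'
def onz(c,p,z,s=1.5625):
    d=np.array([((p[0]+.5)/s-.5-c["cx"])/c["fx"],((p[1]+.5)/s-.5-c["cy"])/c["fy"],1])
    d=R.from_euler("xyz",c["attitude"]).as_matrix()@d;o=c["origin"];return o+d*(z-o[2])/d[2]
E
python3 - <<'E'
from h import *
c=dict(np.load("pics/w1.npz"));W=cloud(c)
for n,p,z in [("railF",(418,302),.0285),("railB",(414.5,160),.0285),("plFL",(380,303.5),.016),("plFR",(459,302.5),.016),("plBL",(373,160),.016),("plBR",(458,160),.016),("headL",(362,152),.165),("headR",(470,148),.165),("hA",(545,260),.292),("hB",(712,256),.292),("rkFL",(388,425),.034),("rkFR",(427,437),.034),("tabL",(351,545),.049),("tabR",(379,549),.049)]:
    u,v=int(p[0]/1.5625),int(p[1]/1.5625);print(n,np.round(onz(c,p,z)*1000,1),"depthpt",np.round(W[v,u]*1000,1))
Q=W.reshape(-1,3);Q=Q[np.isfinite(Q[:,0])]
def sel(x0,x1,y0,y1,z0,z1):return Q[(Q[:,0]>x0)&(Q[:,0]<x1)&(Q[:,1]>y0)&(Q[:,1]<y1)&(Q[:,2]>z0)&(Q[:,2]<z1)]
q=sel(.4,.6,-.2,.06,.010,.0215);print("plate",len(q),rect(q),np.median(q[:,2]))
q=sel(.4,.6,-.2,.06,.0245,.04);print("rail",len(q),rect(q)) 
if len(q)>5:print(np.polyfit(q[:,1],q[:,0],1))
q=sel(.56,.72,-.05,.15,.26,.33);print("handle",len(q),rect(q),q[:,2].max(),np.median(q,0))
q=sel(.38,.55,-.4,-.2,.024,.06);print("rack",len(q),rect(q),np.percentile(q[:,2],95))
q=sel(.38,.55,-.4,-.2,-.01,.01);print("bench",np.median(q[:,2]))
E
```

```text
railF [490.1 -53.3  28.5] depthpt [489.5 -52.8  29.4]
railB [488.2  96.4  28.5] depthpt [487.8 100.2  75.5]
plFL [447.8 -58.9  16. ] depthpt [nan nan nan]
plFR [535.8 -59.   16. ] depthpt [536.3 -64.3  -0.9]
plBL [446.   96.4  16. ] depthpt [445.2  96.7  15.5]
plBR [532.4  94.5  16. ] depthpt [533.9  93.7  -0. ]
headL [448.9 113.  165. ] depthpt [434.3 104.6  15. ]
headR [528.2 114.1 165. ] depthpt [534.  111.5 103.5]
hA [555.4  62.9 292. ] depthpt [554.3  63.7 294.2]
hB [642.5  63.6 292. ] depthpt [643.2  63.6 289.9]
rkFL [ 453.2 -204.3   34. ] depthpt [ 4.508e+02 -2.268e+02 -2.000e-01]
rkFR [ 498.9 -221.1   34. ] depthpt [ 499.6 -243.    -0. ]
tabL [ 402.5 -368.5   49. ] depthpt [ 3.936e+02 -4.149e+02  2.000e-01]
tabR [ 437.4 -374.8   49. ] depthpt [ 436.6 -375.5   47.9]
plate 2957 (array([488.9,  -1. ]), array([ 87. , 122.4]), 0.8) 0.015730263343489037
rail 425 (array([489.9,   2. ]), array([ 15. , 115.8]), 1.2)
[-0.0227693   0.48967699]
handle 2378 (array([602.4,  60.6]), array([84.9, 20.6]), 1.1) 0.2942572440305089 [0.60205683 0.06295863 0.29060118]
rack 1509 (array([ 446.4, -299.7]), array([156. ,  51.7]), 67.8) 0.04615030780389573
bench -0.0002819438202018576
```

```bash
python3 -m crank '[[0.13,1,0.4,0,0.003,0.0145,1],[0.13,1,0.4,0,0.003,0.0145,1],[0.13,1,0.4,0,0.003,0.0145,1],[0.13,1,0.4,0,0.003,0.0145,1],[0.13,1,0.4,0,0.003,0.0145,1]]' && python3 -m crank '[[0.13,1,0.6,0,0,0.0145,1],[0.13,1,0.6,0,0,0.0145,1],[0.13,1,0.6,0,0,0.0145,1],[0.13,1,0.6,0,0,0.0145,1],[0.13,1,0.6,0,0,0.0145,1]]' && python3 -m crank '[[0.13,1,0.6,0,0,0.0145,1],[0.13,1,0.6,0,0,0.0145,1],[0.13,1,0.6,0,0,0.0145,1],[0.13,0.8,0.6,0,0,0.0145,1],[0,0,0,0,0,0,1]]'
python3 - <<'E'
from plant import capture,monitor
from h import *
s=monitor.get_state();print(np.round(s["joints"],3),s["tcp_pos"],s["tcp_rot"])
c=capture("wrist");np.savez("pics/w2.npz",**c);print(c["origin"],c["attitude"])
cv2.imwrite("pics/w2.png",cv2.resize(c["img"][:,:,::-1],(800,600),interpolation=cv2.INTER_CUBIC))
Q=cloud(c).reshape(-1,3);Q=Q[np.isfinite(Q[:,0])]
d=Q[:,:2]-[.4464,-.2997]
for z0,z1 in((.028,.06),(.029,.0365),(.0385,.06)):
    q=Q[(np.hypot(*d.T)<.11)&(Q[:,2]>z0)&(Q[:,2]<z1)];print(z0,len(q),rect(q))
E
```

```text
t: 3.65
tcp_pos: [0.4869, -0.0456, 0.3757]
tcp_rot: [3.14, -0.002, -0.126]
ft_force: [0.1, 0.1, 0.3]
width: 0.999
t: 4.07
tcp_pos: [0.4801, -0.1582, 0.3112]
tcp_rot: [-3.141, -0.005, -0.254]
ft_force: [0.3, -0.6, 0.7]
width: 1.002
t: 4.48
tcp_pos: [0.4611, -0.2488, 0.2568]
tcp_rot: [3.14, -0.005, -0.367]
ft_force: [-1.2, -0.0, -0.4]
width: 1.0
[-0.439  0.098  0.916  1.731 -0.079  1.347  0.124] [ 0.46107306 -0.24876198  0.25681188] [ 3.14046928 -0.00451183 -0.36714791]
[ 0.49117931 -0.16949772  0.39892782] [ 2.80580133 -0.004277   -0.367529  ]
0.028 3862 (array([ 446.8, -300.6]), array([154.4,  50.1]), 67.9)
0.029 1920 (array([ 448. , -297.7]), array([148. ,  50.1]), 67.9)
0.0385 1899 (array([ 444.5, -304. ]), array([146.4,  39.2]), 67.6)
```

View pics/w2.png

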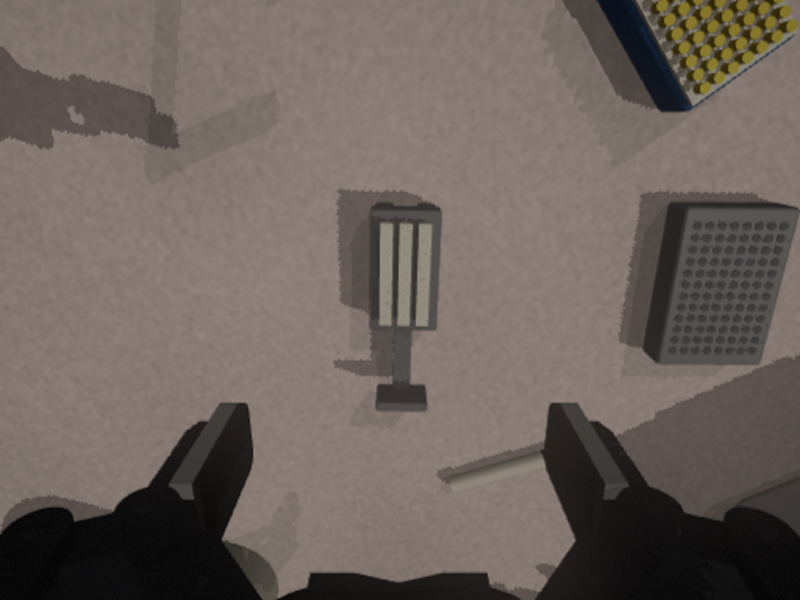

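The rack is centred at (405,265), its tab at (401,397), and nothing is beside the jaws.

```bash
python3 -m crank '[[0.1,0.5,1,0,0.001,0.006,1],[0.1,0.5,1,0,0.001,0.006,1],[0.1,0.5,1,0,0.001,0,1],[0.05,0.2,1,0,0,0,1],[0,0,1,0,0,0,1]]' && python3 -m crank '[[0,0,1,0,0,0,1],[0,0,1,0,0,0,1],[0,0,1,0,0,0,1],[0,0,0.8,0,0,0,1],[0,0,0,0,0,0,1]]'
```

```text
t: 4.95
tcp_pos: [0.4594, -0.2846, 0.1593]
tcp_rot: [-3.14, -0.021, -0.383]
ft_force: [-0.3, 0.1, 0.5]
width: 1.001
t: 5.37
tcp_pos: [0.4608, -0.2829, 0.078]
tcp_rot: [-3.139, -0.019, -0.38]
ft_force: [-0.5, -0.1, -0.8]
width: 0.996
```

```bash
python3 -m crank '[[-0.3,0.03,0.7,0,-0.01,0.004,1],[0,0,1,0,0,0,1],[0,0,1,0,0,0,1],[0,0,0.5,0,0,0,1],[0,0,0,0,0,0,1]]'
```

```text
t: 5.78
tcp_pos: [0.4593, -0.2805, 0.0163]
tcp_rot: [-3.137, -0.009, -0.382]
ft_force: [0.2, 0.2, 0.6]
width: 0.999
```

```bash
python3 -m crank '[[-0.24,0.1,0.3,0,-0.005,0.002,1],[0,0,0,0,0,0,1],[0,0,0,0,0,0,0],[0,0,0,0,0,0,0],[0,0,0,0,0,0,0]]' 50 && python3 -m crank '[[0,0,0,0,0,0,0],[0,0,0,0,0,0,0],[0,0,0,0,0,0,0],[0,0,0,0,0,0,0],[0,0,0,0,0,0,0]]'
```

```text
t: 6.2
tcp_pos: [0.456, -0.2813, 0.014]
tcp_rot: [-3.136, -0.005, -0.385]
ft_force: [-2.5, 0.9, 0.6]
width: 0.606
t: 6.62
tcp_pos: [0.4565, -0.2813, 0.0151]
tcp_rot: [-3.136, -0.006, -0.384]
ft_force: [-0.1, -0.1, -1.7]
width: 0.582
```

```bash
python3 -m crank '[[0,0,-0.4,0,0,0,0],[0,0,-0.8,0,0,0,0],[0,0,-1,0,0,0,0],[0,0,-1,0,0,0,0],[0,0,-1,0,0,0,0]]' && python3 -m crank '[[0,-0.5,-0.3,0,0,-0.01,0],[-0.05,-0.9,0,0,0,-0.019,0],[-0.05,-0.9,0,0,0,-0.019,0],[-0.05,-0.9,0,0,0,-0.019,0],[-0.05,-0.9,0,0,0,-0.019,0]]' && python3 -m crank '[[-0.05,-0.9,0,0,0,-0.019,0],[-0.05,-0.9,0,0,0,-0.019,0],[-0.05,-0.9,0,0,0,-0.019,0],[-0.05,-0.9,0,0,0,-0.019,0],[-0.05,-0.9,0,0,0,-0.019,0]]' && python3 -m crank '[[-0.05,-0.9,0,0,0,-0.019,0],[-0.05,-0.7,0,0,0,-0.019,0],[-0.05,-0.4,0,0,0,-0.019,0],[0,0,0,0,0,0,0]]'
```

```text
t: 7.03
tcp_pos: [0.4524, -0.2805, 0.0995]
tcp_rot: [-3.138, 0.003, -0.386]
ft_force: [0.3, 0.2, -1.8]
width: 0.584
t: 7.45
tcp_pos: [0.4772, -0.2021, 0.1112]
tcp_rot: [-3.138, -0.005, -0.25]
ft_force: [0.5, 0.5, -2.0]
width: 0.589
t: 7.87
tcp_pos: [0.4891, -0.1038, 0.1103]
tcp_rot: [-3.138, -0.005, -0.086]
ft_force: [0.1, -0.2, -2.0]
width: 0.578
t: 8.2
tcp_pos: [0.4879, -0.0548, 0.1094]
tcp_rot: [-3.137, -0.004, 0.02]
ft_force: [-0.7, -0.2, -2.0]
width: 0.58
```

Run:
```python
from plant import capture,monitor
from h import *
c=capture("wrist");np.savez("pics/w3.npz",**c)
cv2.imwrite("pics/w3.png",cv2.resize(c["img"][:,:,::-1],(800,600),interpolation=cv2.INTER_CUBIC))
Q=cloud(c).reshape(-1,3);Q=Q[np.isfinite(Q[:,0])]
print(monitor.get_state()["tcp_pos"],c["origin"])
def sel(x0,x1,y0,y1,z0,z1):return Q[(Q[:,0]>x0)&(Q[:,0]<x1)&(Q[:,1]>y0)&(Q[:,1]<y1)&(Q[:,2]>z0)&(Q[:,2]<z1)]
q=sel(.4,.6,-.08,.11,.010,.020);print("plate",len(q),rect(q))
q=sel(.47,.51,-.08,.11,.0255,.033);print("rail",len(q),rect(q));print(np.polyfit(q[:,1],q[:,0],1))
q=sel(.42,.56,-.2,.1,.09,.16);print(len(q))
for z0,z1 in((.12,.132),(.132,.15)):
    q=sel(.455,.525,-.2,.07,z0,z1);print("rack",z0,len(q),rect(q) if len(q)>5 else"")
```

```text
[ 0.48796489 -0.0557723   0.10949857] [0.4858469  0.02896119 0.25209026]
plate 14988 (array([489.3,  26.6]), array([88.4, 98. ]), 0.9)
rail 1981 (array([490.2,  28.9]), array([11.2, 88.8]), 1.5)
[-0.01780247  0.48976508]
30750
rack 0.12 12707 (array([491.9, -54.3]), array([ 67.5, 117.8]), 9.6)
rack 0.132 14143 (array([490.4, -45. ]), array([69. , 77.3]), 0.5)
```

View pics/w3.png

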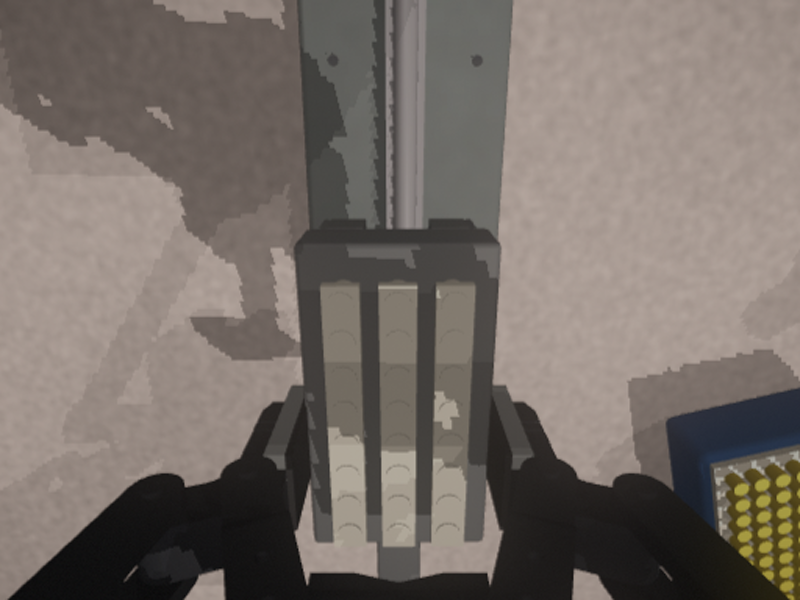

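The rack sits squarely between the jaws, with front top corners at (297,243) and (499,243) and rear at (316,540) and (485,540). The rail comes in just behind it at (404,225).

Run:
```python
from h import *
c=dict(np.load("pics/w3.npz"))
for p,z in [((297,243),.128),((499,243),.128),((316,540),.128),((485,540),.128),((404.5,0),.0285),((404.5,225),.0285),((300,0),.016),((512,0),.016),((313,228),.016),((497,228),.016)]:print(p,np.round(onz(c,p,z)*1000,1))
```

```text
(297, 243) [462.2   0.5 128. ]
(499, 243) [511.5   1.4 128. ]
(316, 540) [464.  -90.4 128. ]
(485, 540) [514.8 -89.6 128. ]
(404.5, 0) [488.2  72.8  28.5]
(404.5, 225) [490.3 -13.5  28.5]
(300, 0) [446.4  74.3  16. ]
(512, 0) [531.6  76.1  16. ]
(313, 228) [448.5 -18.1  16. ]
(497, 228) [533.1 -16.4  16. ]
```

```bash
python3 -m crank '[[0.1,-0.6,0.3,0,0,0,0],[0.05,-0.8,0.6,0,0,0,0],[0,-0.5,0.8,0,0,0,0],[0,0,0.7,0,0,0,0],[0,0,0,0,0,0,0]]'
python3 - <<'E'
from plant import capture,monitor
from h import *
c=capture("wrist");np.savez("pics/w4.npz",**c)
cv2.imwrite("pics/w4.png",cv2.resize(c["img"][:,:,::-1],(800,600),interpolation=cv2.INTER_CUBIC))
Q=cloud(c).reshape(-1,3);Q=Q[np.isfinite(Q[:,0])]
print(monitor.get_state()["tcp_pos"],c["origin"])
def sel(x0,x1,y0,y1,z0,z1):return Q[(Q[:,0]>x0)&(Q[:,0]<x1)&(Q[:,1]>y0)&(Q[:,1]<y1)&(Q[:,2]>z0)&(Q[:,2]<z1)]
q=sel(.4,.6,-.08,.1,.010,.020);print("plate",len(q),rect(q))
q=sel(.47,.51,-.08,.1,.0255,.033);print("rail",len(q),rect(q));print(np.polyfit(q[:,1],q[:,0],1))
E
```

```text
t: 8.67
tcp_pos: [0.4918, -0.0188, 0.0598]
tcp_rot: [-3.137, -0.007, 0.008]
ft_force: [-0.6, -0.0, -2.6]
width: 0.587
[ 0.49229334 -0.01895326  0.06091938] [0.49028852 0.06510008 0.20242267]
plate 20290 (array([489.3,  31.2]), array([ 88.6, 138.7]), 0.9)
rail 2529 (array([488.6,  65. ]), array([11.3, 69.3]), 2.4)
[-0.01644055  0.48973985]
```

View pics/w4.png

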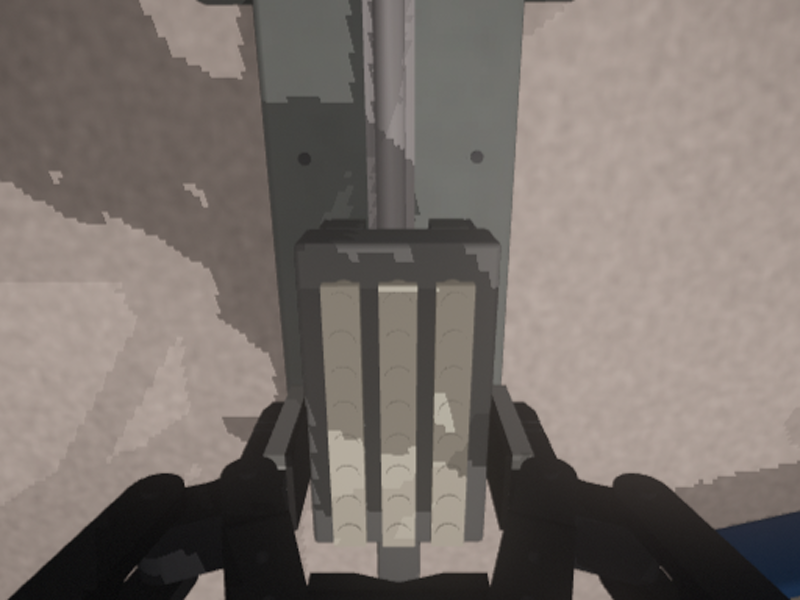

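```bash
python3 -m crank '[[-0.1,0,0.2,0,0,-0.005,0],[-0.03,0,0.2,0,0,-0.002,0],[0,0,0.2,0,0,0,0],[0,0,0,0,0,0,0]]'
python3 - <<'E'
from plant import capture,monitor
from h import *
c=capture("wrist");np.savez("pics/w5.npz",**c)
s=monitor.get_state();print(s["tcp_pos"],s["tcp_rot"])
W=cloud(c);Q=W.reshape(-1,3);Q=Q[np.isfinite(Q[:,0])]
q=Q[(abs(Q[:,0]-.49)<.02)&(Q[:,1]>.045)&(Q[:,1]<.095)&(abs(Q[:,2]-.029)<.004)];print("rail",np.polyfit(q[:,1],q[:,0],1))
b=s["tcp_pos"][2]-.015
q=Q[(abs(Q[:,0]-.49)<.05)&(Q[:,1]>.015)&(Q[:,1]<.045)&(Q[:,2]>b+.026)&(Q[:,2]<b+.045)];print("rackfront",len(q),rect(q),q[:,0].min(),q[:,0].max())
im=c["img"][100:220,140:380,::-1];cv2.imwrite("pics/w5.png",cv2.resize(im,(720,360),interpolation=cv2.INTER_CUBIC))
E
```

```text
t: 9.05
tcp_pos: [0.4907, -0.0209, 0.0497]
tcp_rot: [-3.138, -0.01, 0.016]
ft_force: [0.4, 1.0, -1.3]
width: 0.584
[ 0.49095971 -0.02100032  0.0500444 ] [-3.13756779 -0.01054949  0.01597713]
rail [-0.01595352  0.48967852]
rackfront 7540 (array([489.8,  25.3]), array([51.3, 20.6]), 0.2) 0.4641286125599266 0.5154387180957968
```

View pics/w5.png

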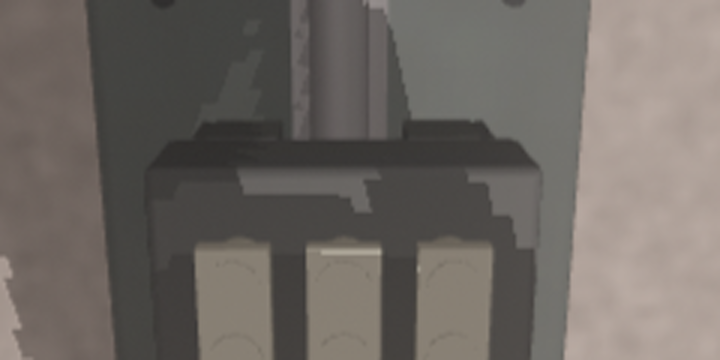

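The crop shows the groove (282–404) centred over the rail (291–387) to within about 0.7 mm.

```bash
python3 -m crank '[[-0.03,0,0.3,0,-0.005,0,0],[0,0,0.3,0,0,0,0],[0,0,0.2,0,0,0,0],[0,0,0.1,0,0,0,0],[0,0,0,0,0,0,0]]'; python3 -m crank '[[0,0,0.15,0,0,0,0],[0,0,0,0,0,0,0]]'
```

```text
t: 9.52
tcp_pos: [0.4911, -0.0211, 0.0308]
tcp_rot: [-3.137, -0.003, 0.015]
ft_force: [-0.3, 0.0, -1.6]
width: 0.582
t: 9.68
tcp_pos: [0.4917, -0.0213, 0.0309]
tcp_rot: [-3.135, -0.002, 0.015]
ft_force: [-0.7, 0.4, -3.1]
width: 0.583
```

```bash
python3 -m crank '[[-0.04,0,0.2,0,0,0,0],[0,0,0.2,0,0,0,0],[0,0,0,0,0,0,0]]'
```

```text
t: 9.93
tcp_pos: [0.4918, -0.0212, 0.0304]
tcp_rot: [-3.127, -0.0, 0.014]
ft_force: [-2.0, -0.5, -3.0]
width: 0.587
```

```bash
python3 -m crank '[[0,0,0,0,0,0,0.8],[0,0,0,0,0,0,0.8],[0,0,0,0,0,0,0.8],[0,0,0,0,0,0,0.8],[0,0,-0.4,-0.005,0,0,0.8]]'; python3 -m crank '[[0,0,-0.8,-0.004,0,0,1],[0,0,-1,0,0,0,1],[0,0,-1,0,0,0,1],[0,0,-1,0,0,0,1],[0,0,-0.8,0,0,0,1]]';python3 - <<'E'
from plant import capture,monitor
from h import *
c=capture("wrist");np.savez("pics/w6.npz",**c)
s=monitor.get_state();print(s["tcp_pos"],s["tcp_rot"],s["joints"])
W=cloud(c);Q=W.reshape(-1,3);Q=Q[np.isfinite(Q[:,0])]
for y0 in(-.045,-.025,-.005,.015):
    q=Q[(abs(Q[:,0]-.49)<.024)&(Q[:,1]>y0)&(Q[:,1]<y0+.02)&(Q[:,2]>.035)];print(y0,len(q),np.percentile(q[:,2],[5,50,95]).round(4) if len(q) else"")
q=Q[(abs(Q[:,0]-.49)<.05)&(Q[:,1]>-.05)&(Q[:,1]<.045)&(Q[:,2]>.04)&(Q[:,2]<.07)];print("rack",len(q),rect(q))
for x0 in (.466,.474,.482,.49,.498,.506):
    q=Q[(Q[:,0]>x0)&(Q[:,0]<x0+.008)&(Q[:,1]>-.02)&(Q[:,1]<.02)&(Q[:,2]>.035)];print(x0,np.percentile(q[:,2],[10,50,95]).round(4))
cv2.imwrite("pics/w6.png",cv2.resize(c["img"][:,:,::-1],(800,600),interpolation=cv2.INTER_CUBIC))
E
```

```text
t: 10.35
tcp_pos: [0.4923, -0.0216, 0.0387]
tcp_rot: [-3.135, -0.001, 0.013]
ft_force: [0.8, -0.7, 0.8]
width: 0.798
t: 10.77
tcp_pos: [0.4902, -0.0222, 0.1335]
tcp_rot: [3.135, 0.004, 0.012]
ft_force: [0.1, -0.1, -0.4]
width: 1.002
[ 0.49174775 -0.02223906  0.13617457] [3.13560529e+00 7.94310369e-04 1.18214342e-02] [-0.72809493  0.12865461  0.73003225  1.95554269 -0.08977661  1.09233721
  0.05112194]
-0.045 1624 [0.049  0.0583 0.0598]
-0.025 3856 [0.0493 0.2065 0.2119]
-0.005 2060 [0.049  0.0583 0.2145]
0.015 2306 [0.045  0.05   0.0595]
rack 8379 (array([491.2,  -7.8]), array([51.1, 85. ]), 1.0)
0.466 [0.0491 0.0502 0.2164]
0.474 [0.0583 0.0596 0.2113]
0.482 [0.0494 0.0591 0.2114]
0.49 [0.0499 0.0593 0.2114]
0.498 [0.0499 0.0595 0.2112]
0.506 [0.0492 0.0582 0.216 ]
```

View pics/w6.png

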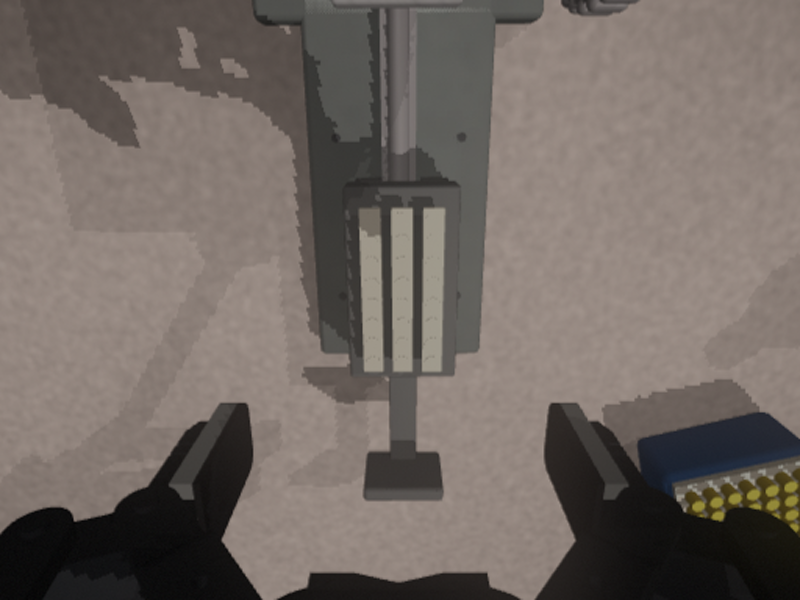

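Seated: block top at z 0.050 and caps at 0.059, straight on the rail with the tab at (403,475).

```bash
python3 -m crank '[[0,0.6,0,0,0,0,0.5],[0,1,0,0,0,0,0],[0,1,0,0,0,0,0],[0,1,0,0,0,0,0],[0,1,0,0,0,0,0]]' && python3 -m crank '[[0,1,0,0,0,0,0],[0,1,0,0,0,0,0],[0,1,0,0,0,-0.05,0],[0,0,0,0,0,-0.079,0],[0,0,0,0,0,-0.079,0]]' && python3 -m crank '[[0,0,0,0,0,-0.079,0],[0,0,0,0,0,-0.079,0],[0,0,0,0,0,-0.079,0],[0,0,0,0,0,-0.079,0],[0,0,0,0,0,-0.079,0]]' && python3 -m crank '[[0,0,0,0,0,-0.079,0],[0,0,0,0,0,-0.079,0],[0,0,0,0,0,-0.079,0],[0,0,0,0,0,-0.079,0],[0,0,0,0,0,-0.079,0]]'
```

```text
t: 11.23
tcp_pos: [0.4939, -0.1156, 0.138]
tcp_rot: [3.136, -0.002, 0.02]
ft_force: [0.3, 0.2, 0.2]
width: 0.299
t: 11.65
tcp_pos: [0.4909, -0.1888, 0.1364]
tcp_rot: [3.131, 0.006, 0.346]
ft_force: [-0.1, -0.1, -0.2]
width: -0.002
t: 12.07
tcp_pos: [0.4867, -0.1958, 0.1336]
tcp_rot: [3.139, 0.018, 0.973]
ft_force: [0.1, -0.4, -0.0]
width: -0.002
t: 12.48
tcp_pos: [0.4829, -0.2011, 0.1308]
tcp_rot: [-3.127, 0.019, 1.598]
ft_force: [0.2, 0.3, 0.0]
width: -0.004
```

```bash
python3 -m crank '[[0.2,0.2,0.5,-0.004,0.006,0.01,0],[0.5,0.2,1,-0.004,0.006,0.008,0],[0.5,0.1,1,0,0,0,0],[0.5,0,1,0,0,0,0],[0.4,0,1,0,0,0,0]]' && python3 -m crank '[[0,0,0.2,0,0,0,0],[0,0,0,0,0,0,0]]'
```

```text
t: 12.9
tcp_pos: [0.4934, -0.1644, 0.0371]
tcp_rot: [3.136, 0.002, 1.546]
ft_force: [1.2, 0.3, -0.2]
width: -0.004
t: 13.07
tcp_pos: [0.4901, -0.1631, 0.0277]
tcp_rot: [-3.139, 0.001, 1.539]
ft_force: [0.1, 0.9, 0.3]
width: 0.001
```

```bash
python3 -m crank '[[0.4,0.06,-0.5,0,0,-0.03,0],[0.5,0,0,0,0,0,0],[0.4,0,0,0,0,0,0],[0.3,0,0,0,0,0,0],[0.3,0,0,0,0,0,0]]' && python3 -m crank '[[0.3,0,0,0,0,0,0],[0.3,0,0,0,0,0,0],[0.3,0,0,0,0,0,0]]'
```

```text
t: 13.48
tcp_pos: [0.4925, -0.1255, 0.0416]
tcp_rot: [3.141, 0.003, 1.582]
ft_force: [-0.1, -1.4, -1.3]
width: 0.0
t: 13.73
tcp_pos: [0.4929, -0.1055, 0.0427]
tcp_rot: [3.138, 0.003, 1.581]
ft_force: [-0.2, -0.4, -0.5]
width: 0.002
```

```bash
python3 -m crank '[[0.5,0,0,0,0,0,0],[0.5,0,0,0,0,0,0],[0.5,0,0,0,0,0,0],[0.5,0,0,0,0,0,0],[0.5,0,0,0,0,0,0]]' && python3 -m crank '[[0.5,0,0,0,0,0,0],[0.3,0,0,0,0,0,0],[0.3,0,0,0,0,0,0]]'
```

```text
t: 14.15
tcp_pos: [0.4919, -0.0522, 0.0425]
tcp_rot: [3.138, 0.003, 1.58]
ft_force: [0.5, -1.1, -0.1]
width: 0.001
t: 14.4
tcp_pos: [0.4913, -0.0268, 0.0423]
tcp_rot: [3.139, 0.003, 1.581]
ft_force: [-0.8, -1.7, -0.7]
width: 0.001
```

```bash
python3 -m crank '[[0.3,-0.03,0,0,0,0,0],[0.3,-0.03,0,0,0,0,0],[0.3,0,0,0,0,0,0],[0.3,0,0,0,0,0,0]]' && python3 -m crank '[[0.3,0,0,0,0,0,0]]' && python3 -m crank '[[0.3,0,0,0,0,0,0]]' && python3 -m crank '[[0.3,0,0,0,0,0,0]]'
```

```text
t: 14.73
tcp_pos: [0.4895, -0.0008, 0.0421]
tcp_rot: [3.139, 0.003, 1.581]
ft_force: [-0.0, -1.1, 0.0]
width: 0.001
t: 14.82
tcp_pos: [0.4895, 0.0047, 0.0421]
tcp_rot: [3.139, 0.005, 1.58]
ft_force: [-0.7, -12.1, 2.9]
width: 0.002
t: 14.9
tcp_pos: [0.4895, 0.0091, 0.0422]
tcp_rot: [3.139, 0.007, 1.578]
ft_force: [0.1, -11.2, 3.1]
width: -0.0
t: 14.98
tcp_pos: [0.4896, 0.0128, 0.0424]
tcp_rot: [3.139, 0.01, 1.576]
ft_force: [-0.5, -10.4, 1.7]
width: -0.001
```

```bash
for k in a; do python3 -m crank '[[0.3,0,0,0,0,0,0]]'; python3 -m crank '[[0.3,0,0,0,0,0,0]]'; python3 -m crank '[[0.3,0,0,0,0,0,0]]'; done
```

```text
t: 15.07
tcp_pos: [0.4897, 0.0176, 0.0424]
tcp_rot: [3.138, 0.011, 1.574]
ft_force: [-0.5, -1.4, -0.2]
width: -0.001
t: 15.15
tcp_pos: [0.4895, 0.0228, 0.0424]
tcp_rot: [3.139, 0.013, 1.573]
ft_force: [-3.8, -23.5, 6.7]
width: 0.001
t: 15.23
tcp_pos: [0.4887, 0.0236, 0.0421]
tcp_rot: [3.141, 0.019, 1.57]
ft_force: [-2.7, -42.9, 10.7]
width: -0.004
```

```bash
python3 -m crank '[[-0.4,0,0,0,0,0,0],[-0.6,0,0,0,-0.006,0,0],[-0.6,0,0,0,-0.006,0,0],[-0.8,0,0,0,0,0,0],[-0.8,0,0,0,0,0,0]]' && python3 -m crank '[[-1,0,0,0,0,0,0],[-1,0,-0.5,0,0,0,0],[-0.5,0,-1,0,0,0,0],[0,0,-1,0,0,0,0],[0,0,-1,0,0,0,0]]'
python3 - <<'E'
from plant import capture,monitor
from h import *
s=monitor.get_state();print(s["tcp_pos"],s["tcp_rot"],s["joints"])
ims=[]
for n,(u,v) in (("scene",(290,215)),("side",(225,210))):
    c=capture(n);np.savez(f"pics/{n}7.npz",**c);ims.append(cv2.resize(c["img"][v-60:v+60,u-80:u+80,::-1],(400,300),interpolation=cv2.INTER_CUBIC))
    Q=cloud(c).reshape(-1,3);Q=Q[np.isfinite(Q[:,0])]
    q=Q[(abs(Q[:,0]-.489)<.03)&(Q[:,1]>.0)&(Q[:,1]<.08)&(Q[:,2]>.04)&(Q[:,2]<.08)]
    print(n,len(q),q.min(0) if len(q) else"",np.percentile(q[:,1],[2,10,50,90]) if len(q) else "")
c=capture("wrist");np.savez("pics/w7.npz",**c);ims.append(cv2.resize(c["img"][:,:,::-1],(400,300)))
Q=cloud(c).reshape(-1,3);Q=Q[np.isfinite(Q[:,0])]
q=Q[(abs(Q[:,0]-.489)<.03)&(Q[:,1]>.0)&(Q[:,1]<.08)&(Q[:,2]>.04)&(Q[:,2]<.08)];print("wrist",len(q),np.percentile(q[:,1],[2,10,50,90]) if len(q) else "")
cv2.imwrite("pics/c7.png",np.vstack([np.hstack(ims[:2]),np.hstack([ims[2],ims[2]*0])]))
E
```

```text
t: 15.65
tcp_pos: [0.4888, -0.0403, 0.0442]
tcp_rot: [3.141, 0.04, 1.574]
ft_force: [-0.1, -0.4, 0.5]
width: 0.003
t: 16.07
tcp_pos: [0.486, -0.0933, 0.1152]
tcp_rot: [-3.136, 0.042, 1.571]
ft_force: [0.5, 0.7, -0.1]
width: 0.002
[ 0.48595612 -0.09325336  0.11519408] [-3.13581813  0.04199258  1.57123256] [-0.45968105  0.15467182  0.57364635  1.96717853 -0.0477677   1.04586815
  1.70364187]
scene 26 [0.49617024 0.04174469 0.04002113] [0.04181092 0.0428475  0.04686522 0.04980451]
side 64 [0.4671758 0.0280529 0.0402827] [0.02836282 0.03083362 0.0358997  0.04169173]
wrist 2528 [0.03474639 0.03513373 0.03636598 0.06991862]
```

View pics/c7.png

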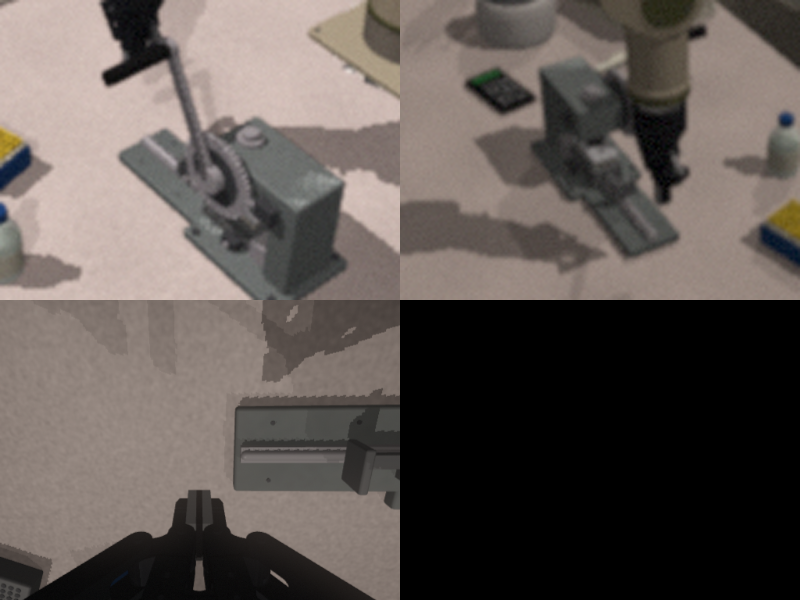

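Tab face measured at y = 0.035 against an expected 0.0355, and the contact was firm, so the rack is home. Next the lever.

```bash
python3 -m crank '[[0,0.5,-0.6,0,0.006,0,0],[0,0.5,-1,0,0.006,0,0],[0,0.5,-1,0,0.006,0,0.5],[0,0.5,-1,0,0.006,0,1],[0,0.5,-1,0,0,-0.004,1]]' && python3 -m crank '[[0,0.5,-1,0,0,-0.004,1],[0,0.5,-1,0,0,0,1],[0,0.5,-1,0,0,0,1],[0,0.5,-1,0,0,0,1],[0,0.5,-1,0,0,0,1]]' && python3 -m crank '[[0,0.4,-1,0,0,0,1],[0,0.2,-0.5,0,0,0,1],[0,0,0,0,0,0,1]]'
```

```text
t: 16.63
tcp_pos: [0.5341, -0.0882, 0.2028]
tcp_rot: [-3.127, -0.0, 1.582]
ft_force: [0.4, 0.4, -0.8]
width: 0.419
t: 17.05
tcp_pos: [0.5869, -0.0851, 0.3011]
tcp_rot: [-3.12, -0.001, 1.593]
ft_force: [0.1, -0.1, 0.1]
width: 1.005
t: 17.3
tcp_pos: [0.6027, -0.0833, 0.332]
tcp_rot: [-3.121, -0.001, 1.596]
ft_force: [-0.3, 0.2, -0.4]
width: 0.998
```

```bash
python3 -m crank '[[0.6,0,0,-0.006,0,0.002,1],[1,0,0,-0.006,0,0.002,1],[1,0,0,0,0,0,1],[1,0,0,0,0,0,1],[1,0,0,0,0,0,1]]' && python3 -m crank '[[1,0,0,0,0,0,1],[0.7,0,0,0,0,0,1],[0.3,0,0,0,0,0,1],[0,0,0,0,0,0,1]]'
python3 - <<'E'
from plant import capture,monitor
from h import *
s=monitor.get_state();print(s["tcp_pos"],s["tcp_rot"])
for n in("wrist","scene","side"):
    c=capture(n);np.savez(f"pics/{n}8.npz",**c);Q=cloud(c).reshape(-1,3);Q=Q[np.isfinite(Q[:,0])]
    q=Q[(abs(Q[:,0]-.6)<.07)&(abs(Q[:,1]-.063)<.03)&(Q[:,2]>.26)&(Q[:,2]<.298)]
    if len(q)>10:
        print(n,len(q),rect(q),np.percentile(q,[2,50,98],axis=0).round(4).tolist())
E
```

```text
t: 17.72
tcp_pos: [0.5993, 0.0065, 0.3244]
tcp_rot: [-3.133, 0.002, 1.582]
ft_force: [-0.8, -0.1, -0.3]
width: 0.997
t: 18.05
tcp_pos: [0.5962, 0.0546, 0.3172]
tcp_rot: [-3.125, 0.001, 1.59]
ft_force: [0.4, 0.2, -0.1]
width: 1.003
[0.59615341 0.05458962 0.31715297] [-3.12516365e+00  8.41811122e-04  1.58988937e+00]
wrist 6094 (array([595.6,  66.1]), array([98.8, 35.1]), 1.2) [[0.5464, 0.0502, 0.2669], [0.5837, 0.0605, 0.2907], [0.641, 0.0761, 0.294]]
scene 242 (array([594.2,  67.8]), array([ 25.4, 101.6]), 84.3) [[0.5465, 0.0593, 0.2626], [0.5937, 0.0711, 0.2857], [0.6439, 0.0828, 0.2927]]
side 146 (array([592.4,  61.2]), array([98.8, 31. ]), 2.3) [[0.5442, 0.0465, 0.2649], [0.5849, 0.053, 0.2865], [0.6391, 0.0687, 0.2941]]
```

```bash
python3 -m crank '[[0.35,0.15,0.5,-0.008,0,0,1],[0.08,0,0.7,0,0,0,1],[0,0,0.8,0,0,0,1],[0,0,0.5,0,0,0,1],[0,0,0,0,0,0,1]]'
```

```text
t: 18.62
tcp_pos: [0.6004, 0.0525, 0.2673]
tcp_rot: [3.14, 0.003, 1.576]
ft_force: [-0.8, -0.2, 0.1]
width: 1.002
```

```bash
python3 -m crank '[[0.5,0,0.15,0,0,-0.005,1],[0,0,0,0,0,0,1]]' 40
```

```text
t: 18.78
tcp_pos: [0.6005, 0.0614, 0.2646]
tcp_rot: [3.14, 0.003, 1.582]
ft_force: [-0.6, 1.0, -0.1]
width: 1.002
```

```bash
python3 -m crank '[[0,0,0,0,0,0,0],[0,0,0,0,0,0,0],[0,0,0,0,0,0,0],[0,0,0,0,0,0,0],[0,0,0,0,0,0,0]]' 40; python3 -m crank '[[0,0,0,0,0,0,0],[0,0,0,0,0,0,0],[0,0,0,0,0,0,0],[0,0,0,0,0,0,0],[0,0,0,0,0,0,0]]'
python3 - <<'E'
import numpy as np
for k in range(7):
    a=1.05-k*.1396;print(k,np.round([-170*np.cos(a)+170*np.cos(1.05),170*np.sin(a)-170*np.sin(1.05)],1))
E
```

```text
t: 19.2
tcp_pos: [0.6016, 0.0615, 0.2672]
tcp_rot: [3.136, 0.003, 1.582]
ft_force: [-0.3, -0.9, 0.4]
width: 0.301
t: 19.62
tcp_pos: [0.6017, 0.0609, 0.2676]
tcp_rot: [3.136, 0.003, 1.582]
ft_force: [-0.8, -1.0, -0.2]
width: 0.218
0 [0. 0.]
1 [-19.7 -13.2]
2 [-37.4 -29. ]
3 [-52.7 -47.1]
4 [-65.3 -67.2]
5 [-75.  -88.9]
6 [ -81.6 -111.6]
```

```bash
python3 -m crank '[[-0.4,0,0.25,0,0,0,0],[-0.4,0,0.25,0,0,0,0]]' 50; python3 -m crank '[[-0.4,0,0.28,0,0,0,0]]';python3 -m crank '[[-0.3,0,0.25,0,0,0,0]]'
```

```text
t: 19.78
tcp_pos: [0.6024, 0.0542, 0.2625]
tcp_rot: [3.132, -0.01, 1.591]
ft_force: [-17.0, 18.5, 35.4]
width: 0.214
t: 19.87
tcp_pos: [0.6022, 0.0485, 0.2589]
tcp_rot: [3.131, -0.014, 1.594]
ft_force: [-9.0, -1.2, 9.6]
width: 0.218
t: 19.95
tcp_pos: [0.6021, 0.0435, 0.255]
tcp_rot: [3.131, -0.017, 1.595]
ft_force: [-3.7, 0.7, 6.3]
width: 0.214
```

```bash
cat > a.py <<'E'
from plant import monitor
import numpy as np
s=monitor.get_state();x,y,z=s["tcp_pos"];a=np.arctan2(z-.1201,.1455-y)
print("LEVER",round(1.05-a,3),"clicks",round((1.05-a)/.1396,2),"r",round(np.hypot(z-.1201,.1455-y)*1000,1),"F",np.round(s["ft_force"],1),"tang",round(float(s["ft_force"]@[0,np.sin(a),np.cos(a)]),1))
E
python3 a.py; python3 -m crank '[[-0.35,0,0.3,0,0,0,0]]'>o;python3 a.py; python3 -m crank '[[-0.35,0,0.3,0,0,0,0]]'>o;python3 a.py; python3 -m crank '[[-0.35,0,0.32,0,0,0,0]]'>o;python3 a.py; python3 -m crank '[[-0.35,0,0.32,0,0,0,0]]';python3 a.py
```

```text
LEVER 0.126 clicks 0.9 r 169.1 F [-3.7  0.7  6.3] tang 4.3
LEVER 0.165 clicks 1.18 r 168.6 F [-6.6 13.2 14. ] tang 19.1
LEVER 0.197 clicks 1.41 r 168.4 F [-15.5   0.1  16.1] tang 10.7
LEVER 0.241 clicks 1.72 r 168.3 F [-7.2  1.5  9. ] tang 7.3
t: 20.28
tcp_pos: [0.6024, 0.024, 0.2363]
tcp_rot: [3.128, -0.033, 1.602]
ft_force: [-2.4, 5.7, 6.6]
width: 0.215
LEVER 0.287 clicks 2.06 r 168.1 F [-2.4  5.7  6.6] tang 8.7
```

```bash
python3 -m crank '[[-0.33,0,0.35,0,0,0,0]]'>o;python3 a.py; python3 -m crank '[[-0.32,0,0.36,0,0,0,0]]'>o;python3 a.py; python3 -m crank '[[-0.3,0,0.38,0,0,0,0]]'>o;python3 a.py; python3 -m crank '[[-0.3,0,0.4,0,0,0,0]]'>o;python3 a.py; python3 -m crank '[[-0.28,0,0.4,0,0,0,0]]';python3 a.py
```

```text
LEVER 0.326 clicks 2.34 r 167.4 F [-10.9  12.4  22.8] tang 25.3
LEVER 0.373 clicks 2.67 r 167.5 F [-9.2 -0.6 13.9] tang 10.5
LEVER 0.422 clicks 3.02 r 167.4 F [-6.4  2.5 10.4] tang 9.9
LEVER 0.469 clicks 3.36 r 166.9 F [-12.2   9.8  28.1] tang 28.9
t: 20.7
tcp_pos: [0.6031, 0.0017, 0.2048]
tcp_rot: [3.124, -0.05, 1.606]
ft_force: [-7.8, 1.6, 12.0]
width: 0.213
LEVER 0.518 clicks 3.71 r 166.9 F [-7.8  1.6 12. ] tang 11.2
```

```bash
python3 -m crank '[[-0.28,0,0.42,0,0,0,0]]'>o;python3 a.py; python3 -m crank '[[-0.24,0,0.4,0,0,0,0]]'>o;python3 a.py
python3 - <<'E'
from plant import capture
from h import *
for n in("wrist","scene","side"):
    c=capture(n);np.savez(f"pics/{n}9.npz",**c)
E
python3 a.py
python3 - <<'E'
from h import *
# lever arm plane x~.545: fit arm direction about the pivot, from scene/side depth
for n in("scene","side","wrist"):
    c=dict(np.load(f"pics/{n}9.npz"));Q=cloud(c).reshape(-1,3);Q=Q[np.isfinite(Q[:,0])]
    q=Q[(Q[:,0]>.61)&(Q[:,0]<.65)&(abs(Q[:,1]-.0)<.06)&(Q[:,2]>.12)&(Q[:,2]<.25)];print(n,len(q),np.percentile(q,[2,50,98],axis=0).round(4).tolist() if len(q)>5 else "")
    c8=dict(np.load(f"pics/{n}8.npz"));
ims=[]
for n,(u,v) in (("scene",(275,205)),("side",(235,200))):
    c=dict(np.load(f"pics/{n}9.npz"));ims.append(cv2.resize(c["img"][v-60:v+60,u-80:u+80,::-1],(400,300),interpolation=cv2.INTER_CUBIC))
c=dict(np.load("pics/wrist9.npz"));ims.append(cv2.resize(c["img"][:,:,::-1],(400,300)))
cv2.imwrite("pics/c9.png",np.vstack([np.hstack(ims[:2]),np.hstack([ims[2],ims[2]*0])]))
E
```

```text
LEVER 0.571 clicks 4.09 r 166.9 F [-5.3  3.3  8.5] tang 9.1
LEVER 0.616 clicks 4.41 r 166.6 F [-10.3   7.   24.7] tang 25.3
LEVER 0.621 clicks 4.45 r 166.8 F [-4.3  2.7  7.7] tang 8.1
scene 157 [[0.6103, -0.0464, 0.1992], [0.6146, 0.0012, 0.2175], [0.6452, 0.034, 0.2474]]
side 10 [[0.6107, -0.0559, 0.2038], [0.6317, -0.0187, 0.2102], [0.6419, -0.0152, 0.2428]]
wrist 3857 [[0.6102, -0.0526, 0.213], [0.6179, -0.0106, 0.22], [0.6419, 0.0219, 0.2492]]
```

View pics/c9.png

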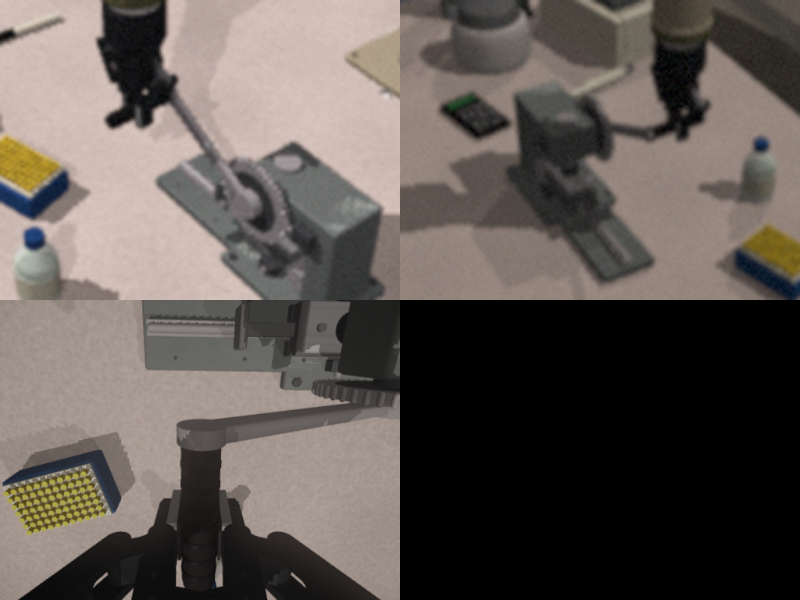

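The lever is held between the jaws. The wrist view shows the handle and its hub at (200,435) in the bottom-left panel, so I can measure the true handle centre there and rule out slip.

```bash
cat > m.py <<'E'
from h import *
from scipy.optimize import least_squares
def hc(c,y,z):
    Q=cloud(c).reshape(-1,3);Q=Q[np.isfinite(Q[:,0])]
    q=Q[(Q[:,0]>.564)&(Q[:,0]<.577)&(np.hypot(Q[:,1]-y,Q[:,2]-z)<.016)]
    r=least_squares(lambda p:np.hypot(q[:,1]-p[0],q[:,2]-p[1])-.010,[y,z-.002],loss="soft_l1",f_scale=.001)
    return len(q),r.x,np.abs(r.fun).mean()
def ang(p,rest):
    py,pz=rest[0]+.17*np.cos(1.05),rest[1]-.17*np.sin(1.05)
    return 1.05-np.arctan2(p[1]-pz,py-p[0]),np.hypot(p[1]-pz,py-p[0])
E
cat > b.py <<'E'
from m import *;import sys
n0,rest,e0=hc(dict(np.load("pics/wrist8.npz")),.0615,.2825);print("rest",n0,rest,e0)
if len(sys.argv)>1:
    c=dict(np.load(sys.argv[1]))
else:
    from plant import capture;c=capture("wrist")
for a in np.arange(.4,.9,.02):
    g=(.1461-.17*np.cos(1.05-a),.135+.17*np.sin(1.05-a));
    n,p,e=hc(c,*g)
    if n>80 and np.hypot(*(p-g))<.006:print(round(a,2),n,p.round(4),round(e,5),"ang,r",np.round(ang(p,rest),3),"clicks",round(ang(p,rest)[0]/.1396,2))
E
python3 b.py pics/wrist9.npz
```

```text
rest 826 [0.05994505 0.2821243 ] 0.0004383851918947405
0.46 765 [0.001  0.2274] 0.0008 ang,r [0.476 0.171] clicks 3.41
0.48 1075 [-0.0015  0.228 ] 0.00136 ang,r [0.482 0.173] clicks 3.45
0.56 1618 [-0.0076  0.2103] 0.00041 ang,r [0.588 0.17 ] clicks 4.22
0.58 1618 [-0.0076  0.2103] 0.00041 ang,r [0.588 0.17 ] clicks 4.22
0.6 1618 [-0.0076  0.2103] 0.00041 ang,r [0.588 0.17 ] clicks 4.22
0.62 1617 [-0.0076  0.2103] 0.00041 ang,r [0.588 0.17 ] clicks 4.22m.py:7: RuntimeWarning: Mean of empty slice.
  return len(q),r.x,np.abs(r.fun).mean()
  ret = ret.dtype.type(ret / rcount)
```

```bash
python3 -m crank '[[-0.18,0,0.36,0,0,0,0]]'>o;python3 a.py; python3 -m crank '[[-0.17,0,0.36,0,0,0,0]]'>o;python3 a.py;python3 b.py 2>/dev/null|tail -1;python3 a.py
```

```text
LEVER 0.656 clicks 4.7 r 166.8 F [-9.5  1.5 11.1] tang 10.9
LEVER 0.698 clicks 5.0 r 166.8 F [-7.6  1.3 11.3] tang 11.0
0.7 1594 [-0.0133  0.1978] 0.00042 ang,r [0.669 0.17 ] clicks 4.79
LEVER 0.705 clicks 5.05 r 166.9 F [-1.1  1.6  5.7] tang 5.9
```

```bash
python3 -m crank '[[-0.08,0,0.18,0,0,0,0]]'>o;python3 a.py;python3 b.py 2>/dev/null|tail -1;python3 b.py 2>/dev/null|tail -1;python3 a.py
```

```text
LEVER 0.722 clicks 5.17 r 166.8 F [-4.2  4.   7. ] tang 7.9
0.72 1597 [-0.0146  0.1944] 0.00041 ang,r [0.691 0.17 ] clicks 4.95
0.7 1596 [-0.0149  0.1936] 0.00041 ang,r [0.696 0.17 ] clicks 4.99
LEVER 0.726 clicks 5.2 r 166.8 F [-3.4  1.5  4.9] tang 5.1
```

```bash
python3 - 2>/dev/null <<'E'
from plant import capture,monitor
from m import *
_,rest,_=hc(dict(np.load("pics/wrist8.npz")),.0615,.2825)
for i in range(20):
    c=capture("wrist")
    if i%5==4:print(hc(c,-.0149,.1936)[1],ang(hc(c,-.0149,.1936)[1],rest),monitor.get_state()["ft_force"].round(1) if hasattr(monitor.get_state()["ft_force"],"round") else "")
Q=cloud(c).reshape(-1,3);q=Q[(abs(Q[:,0]-.489)<.018)&(Q[:,1]>.02)&(Q[:,1]<.06)&(Q[:,2]>.045)&(Q[:,2]<.07)];print("tab",len(q),np.percentile(q[:,1],[2,50,98]),monitor.get_state()["t"],monitor.get_state()["width"])
E
python3 a.py
```

```text
[-0.01481144  0.19397031] (np.float64(0.6936848224753991), np.float64(0.17002296158650185)) [-3.5  1.4  5.3]
[-0.01476679  0.19397051] (np.float64(0.6935920972222702), np.float64(0.16998118522561667)) [-4.6  1.6  4.9]
[-0.01479675  0.19398754] (np.float64(0.6935596907390436), np.float64(0.17001520391392116)) [-3.6  1.2  4.9]
[-0.01475431  0.19397752] (np.float64(0.6935278574306087), np.float64(0.16997193749079095)) [-3.5  1.6  5. ]
tab 956 [0.03507485 0.03717924 0.04298843] 22.4167 0.21458527268620772
LEVER 0.725 clicks 5.19 r 166.8 F [-3.5  1.6  5. ] tang 5.2
```

Steady at 0.694 rad for a second, and the rack is still home. Handing in.

```bash
python3 -c "
from plant import ctrl
print(ctrl.close_job())"
```

```text
the job is handed in; nothing more can be done
None
```

The rack is home under the press, and I handed the job in at about 22.4 s with the gripper still holding the lever at its fifth click.

- **Rack:** I gripped it across its 52 mm, set it down over the rail, then pushed it in at the tab with closed fingers. The force rose to about 11 N past the plungers, dropped to 1.4 N, then it stopped hard. Afterwards the tab face was at y ≈ 35 mm against about 35.5 mm expected, and it was still there at the end.
- **Lever:** The last wrist-camera checks put it at 0.694 rad, where the fifth click is 0.698. It stayed steady for a second, with about 5 N of spring force against the grip. No reading came near the sixth click's crest at about 0.768.

**Disagreements and limits:**
- The tool position alone put the lever at 0.725 rad, probably because the handle slipped or tilted slightly in the pads. I relied on the camera's fit of the handle instead.
- The wrist force peaked at about 43 N for one row as the rack met its stop. That was through the fingertips, not the gripper's body, but it is above the 40 N figure set for the arm and body.
- I did not measure the caps directly, or recheck the loose things on the bench; no move went near them.

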